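# Set the stock tags on the repair bench

### The arm

A 7-joint arm with a two-finger parallel gripper is mounted at the origin on the work surface. World frame = base frame: x ahead of the robot, y to its left, z up, the work surface at z = 0. Lengths are in m, angles in rad, forces in N, time in s.
With the tool pointing down it reaches from about 0.425 to 0.875 m from the base axis. Payload 4.7 kg.
Tool frame: the origin (TCP) lies on the centre line of the jaws, within the pads' length; the fingertips stand ahead of it and the grasp point (between the pads) lies 2 mm behind it (nose_length is the z of the fingertips in the tool frame, in m); z points along the fingers, y is the line along which they close (so a half turn about z gives the same grasp; the last joint's range is limited). The gripper opens to 87 mm and grips with 3 to 60 N. Pads are 19 mm wide; open, the fingers measure 117 mm over their backs; the gripper's body (75 mm by 190 mm) begins 51 mm behind the grasp point.
Start: joints at [1.133, 0.321, -0.07, 1.45, 0.023, 1.371, -0.057], TCP at [0.284, -0.585, 0.24] pointing down, gripper open.
Joint ranges: [-2.86, 2.86], [-0.3, 2.09], [-1.38, 1.24], [0.06, 2.45], [-1.56, 4.7], [0.09, 2.05], [-2.69, 2.69]. Speed limits (rad/s): [2.57, 2.57, 3.14, 3.14, 3.14, 3.14, 3.14].

### API

Orientations are given as a rotation vector (axis times angle).
In Python, from bench import * gives the robot as it stands.
- The arm moves only by the tool send_rows, never from a script. Its arguments are lists of equal length, an entry for each row: "xyz": the shift along the tool's x, y, z in mm, a list of three; "dr": the turn, a rotation vector about the tool's x, y, z in rad, a list of three. A call has exactly 10 rows; each row is the pose to reach, as a shift and turn from the pose commanded when the call began, along the tool's axes at that moment; what a row does not reach only later rows make up. A row lasts 1/12 s, in which the tool goes at most 41.7 mm and 7.16 degrees, less where a joint would pass 70% of its speed; a pose out of reach is approached as far as the arm can. A call with a gripper value outside its range is refused whole. "jaw" is the finger opening in mm, from 0 to 87, set as the call begins (left out, the last holds). The fingers move at their own pace and stop on an object; "grip_force" is the grip in N (left out, the last holds). Time passes only in rows, so rows that repeat a pose let the fingers close, or fill a call up. It gives the time, the measured TCP pose, the force, the opening and the grip force at its end, in the units of the state.
- get_state(): the state, without advancing time (a new reading comes with each control period).
- get_image(name): name is "scene" or "top" or "wrist"; returns the picture (480x640x3 uint8, red, green, blue); there is no depth.
- calibration(name): a dict with "vfov" (degrees; the focal length in pixels is half the picture's height over the tangent of half this angle, whatever the lens; pixels are square), "cx", "cy" (the principal point, pixels), "rvec" (rotation vector, rad) and "tvec" (3), from world to camera coordinates, as OpenCV has them; the wrist camera has in their place "hand_eye" (4x4, takes a point from camera to tool coordinates, whose origin is the TCP and whose axes are the flange's). Camera axes: x right, y down, z forward; pixel columns grow to the right and rows downward; lengths in m; the calibration is good to about 2 mm. A picture is of the moment at which its call begins: read the wrist's pose just before it. calibration takes no time and is no camera call.
- close_job(): hands the job in; it is judged then, once.
The state is a dict: "time": time; "joint_positions": joint angles; "qd": joint speeds; "joint_torque": joint torques, N m; "position": TCP position; "tool_rot": TCP orientation; "ft_force": force on the tool from outside, world axes, zero at the start; "torque": the same for the moment, N m; "grip_width": opening from 0.0 (shut) to 1.0 (fully open); "grip_force": force on a finger pad.
Only numpy, scipy, OpenCV 4.12 (cv2) and the standard library are available. Lean on these libraries where they do the work, as an engineer would, in place of code of your own. Each camera call takes 0.05 s, during which the arm holds its last target. There are 200 camera calls.

### The job

Each bin on the stock board has a hinged flip tag in front of it. Push tags over with the fingertips so that every full bin's tag leans away from its bin with the round disc turned up, and every empty bin's tag leans towards its bin with the straight bar turned up; leave the tags that are already right as they are. Push gently without pinching the tags, and do not lift or shift the bins or the other things on the bench.

Things in the scene. Friction and masses are not known exactly. Their poses are not given: they have to be found in the camera images.
- stand_a: one of four like dark steel tag stands in a row on the stock board, 100 mm apart, order varies. Origin: centre of its underside, 11 mm above the bench. Its x axis points to its own bin's bay, centred 95 mm away; y runs along the row. Foot 30 x 72 mm, cheeks 40 mm high at both ends of the tag; hinge pin parallel to y, 35 mm above the origin.
- tag_a (a joint): lean of the white tag on stand_a, a 30 g plate 56 wide, 70 from hinge to free edge, 4 mm thick. 0: leans 35 deg from upright to its bin (+x), bar face up (reorder); 1.22: leans 35 deg away (-x), disc face up (in stock); 0.61: upright. At both stops the free edge is 57 mm above the hinge, 40 mm aside. Free hinge: moved by 1 N; past upright it falls to the other stop in 0.5 s and stays.
- stand_b: one of four like dark steel tag stands in a row on the stock board, 100 mm apart, order varies. Origin: centre of its underside, 11 mm above the bench. Its x axis points to its own bin's bay, centred 95 mm away; y runs along the row. Foot 30 x 72 mm, cheeks 40 mm high at both ends of the tag; hinge pin parallel to y, 35 mm above the origin.
- tag_b (a joint): lean of the white tag on stand_b, a 30 g plate 56 wide, 70 from hinge to free edge, 4 mm thick. 0: leans 35 deg from upright to its bin (+x), bar face up (reorder); 1.22: leans 35 deg away (-x), disc face up (in stock); 0.61: upright. At both stops the free edge is 57 mm above the hinge, 40 mm aside. Free hinge: moved by 1 N; past upright it falls to the other stop in 0.5 s and stays.
- stand_c: one of four like dark steel tag stands in a row on the stock board, 100 mm apart, order varies. Origin: centre of its underside, 11 mm above the bench. Its x axis points to its own bin's bay, centred 95 mm away; y runs along the row. Foot 30 x 72 mm, cheeks 40 mm high at both ends of the tag; hinge pin parallel to y, 35 mm above the origin.
- tag_c (a joint): lean of the white tag on stand_c, a 30 g plate 56 wide, 70 from hinge to free edge, 4 mm thick. 0: leans 35 deg from upright to its bin (+x), bar face up (reorder); 1.22: leans 35 deg away (-x), disc face up (in stock); 0.61: upright. At both stops the free edge is 57 mm above the hinge, 40 mm aside. Free hinge: moved by 1 N; past upright it falls to the other stop in 0.5 s and stays.
- stand_d: one of four like dark steel tag stands in a row on the stock board, 100 mm apart, order varies. Origin: centre of its underside, 11 mm above the bench. Its x axis points to its own bin's bay, centred 95 mm away; y runs along the row. Foot 30 x 72 mm, cheeks 40 mm high at both ends of the tag; hinge pin parallel to y, 35 mm above the origin.
- tag_d (a joint): lean of the white tag on stand_d, a 30 g plate 56 wide, 70 from hinge to free edge, 4 mm thick. 0: leans 35 deg from upright to its bin (+x), bar face up (reorder); 1.22: leans 35 deg away (-x), disc face up (in stock); 0.61: upright. At both stops the free edge is 57 mm above the hinge, 40 mm aside. Free hinge: moved by 1 N; past upright it falls to the other stop in 0.5 s and stays.
- bin_1: open light-grey plastic bin 70 x 76 mm, 44 mm high, full: heaped with steel screws, some to 42 mm above its underside. It stands loose in one of the four bays, about 95 mm from its tag's stand on that stand's +x side. Origin: centre of its underside.
- bin_2: open light-grey plastic bin 70 x 76 mm, 44 mm high, empty, bare light-grey floor. It stands loose in one of the four bays, about 95 mm from its tag's stand on that stand's +x side. Origin: centre of its underside.
- bin_3: open light-grey plastic bin 70 x 76 mm, 44 mm high, full: heaped with small sheet-metal clips, some to 42 mm above its underside. It stands loose in one of the four bays, about 95 mm from its tag's stand on that stand's +x side. Origin: centre of its underside.
- bin_4: open light-grey plastic bin 70 x 76 mm, 44 mm high, empty, bare light-grey floor. It stands loose in one of the four bays, about 95 mm from its tag's stand on that stand's +x side. Origin: centre of its underside.
- bottle: white dispenser bottle with black cap, diameter 48 mm, 110 mm high, standing beside the board. Origin: centre of its underside. Leave alone.
- driver_grip (a point): handle of a black screwdriver, 150 mm long in all, lying on the mat beside the board. The point is at the middle of the handle. Leave alone.
- phone: opened phone, 145 x 70 x 9 mm, lying on the mat beside the board. Origin: centre of its underside. Leave alone.

How it is judged:
By the outcome, as a careful person would: the job done as asked, in the order asked, and still so for the second after the job is handed in, with the robot touching nothing.
It also fails if it takes over 42 s, if anything falls off the work surface, if the arm or the gripper's body presses on something with over 40 N, if the wrist force passes 120 N, or if a joint passes its speed limit or range.

## Working session

There is one attempt and no reset: what is moved stays moved. The work goes in short steps, Python scripts to look and compute and a tool call to move; the robot and the scene stay as the last step left them, time stands still between calls to the robot, and variables do not carry over. Pictures are saved under pics/ and viewed, at most 10 in all, crops included, and the job is handed in when it is done.

Besides the shell and the picture viewer there is one more tool, called as name(argument=value, ...) on one line, values as JSON. send_rows: Moves the arm, as the interface text tells. Its arguments: {"type":"object","properties":{"xyz":{"type":"array"},"dr":{"type":"array"},"jaw":{"type":"number"},"grip_force":{"type":"number"}},"required":["xyz","dr"]}

```bash
mkdir -p pics; python3 - <<'E'
from bench import *
import cv2
for n in("scene","top"):
    cv2.imwrite(f"pics/{n}1.png",get_image(n)[:,:,::-1]); print(n,calibration(n))
print(calibration("wrist")); s=get_state();print(s)
try: print(nose_length)
except Exception as e: print(e)
E
ls
```

```text
scene {'vfov': 54.92477908682067, 'cx': 313.98883513859687, 'cy': 244.0609871642046, 'rvec': array([ 0.73697586,  2.57900798, -1.14323453]), 'tvec': array([ 0.52051505, -0.147802  ,  1.20731754])}
top {'vfov': 48.458277547607416, 'cx': 309.9387689177508, 'cy': 246.01397233231322, 'rvec': array([ 2.16575723, -2.18724125,  0.08980412]), 'tvec': array([-0.03601103,  0.62637602,  1.03924946])}
{'vfov': 64.30358711389121, 'cx': 321.32713140626885, 'cy': 237.30913341358175, 'hand_eye': array([[ 5.12599865e-04, -9.64177069e-01, -2.65258962e-01,
         7.18743155e-02],
       [ 9.99999725e-01,  3.52310300e-04,  6.51854366e-04,
        -5.22322315e-04],
       [-5.35049568e-04, -2.65259223e-01,  9.64176985e-01,
        -1.43959912e-01],
       [ 0.00000000e+00,  0.00000000e+00,  0.00000000e+00,
         1.00000000e+00]])}
{'time': 0.1, 'joint_positions': array([ 1.13309217,  0.32174143, -0.0700715 ,  1.45156048,  0.02262347,
        1.37081808, -0.05686918]), 'qd': array([-0.00015143, -0.00193658,  0.00068263, -0.00378804,  0.00094686,
       -0.00065109, -0.00086515]), 'joint_torque': array([-3.55596205e-05, -4.92572379e+01, -4.05504433e-01, -3.13399386e+01,
       -6.41236408e-02,  3.94843379e-02,  6.27329450e-05]), 'position': array([ 0.28351787, -0.58437903,  0.23857186]), 'tool_rot': array([-3.06013151e+00, -7.03376534e-01,  7.97376054e-04]), 'ft_force': array([ 0.31130069, -0.02849308, -0.3321919 ]), 'torque': array([0.01250008, 0.04301525, 0.01686821]), 'grip_force': 0.0, 'grip_width': 0.997754177946473}
0.017
pics
```

View pics/scene1.png

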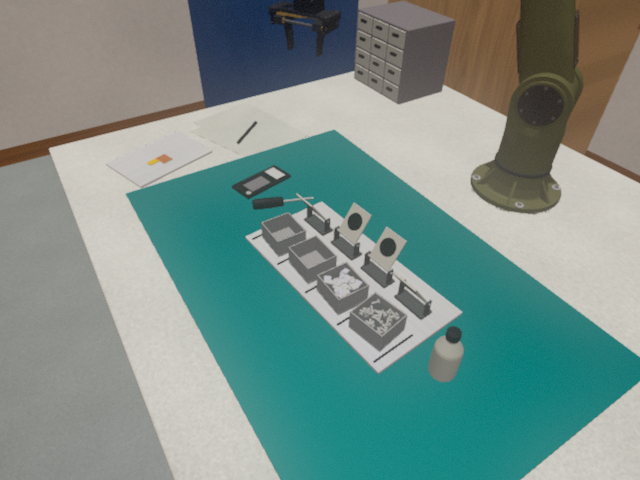

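View pics/top1.png

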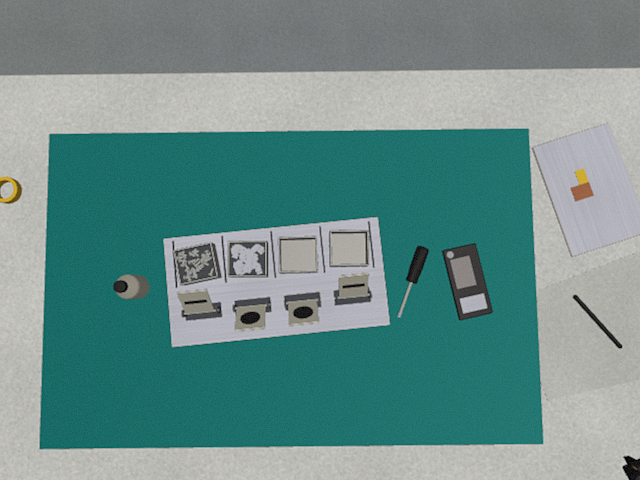

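```bash
python3 - <<'E'
import cv2
im=cv2.imread("pics/top1.png")[225:350,160:395]
cv2.imwrite("pics/crop1.png",cv2.resize(im,None,fx=3.4,fy=3.4,interpolation=cv2.INTER_CUBIC))
E
```

```text
(no output)
```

View pics/crop1.png

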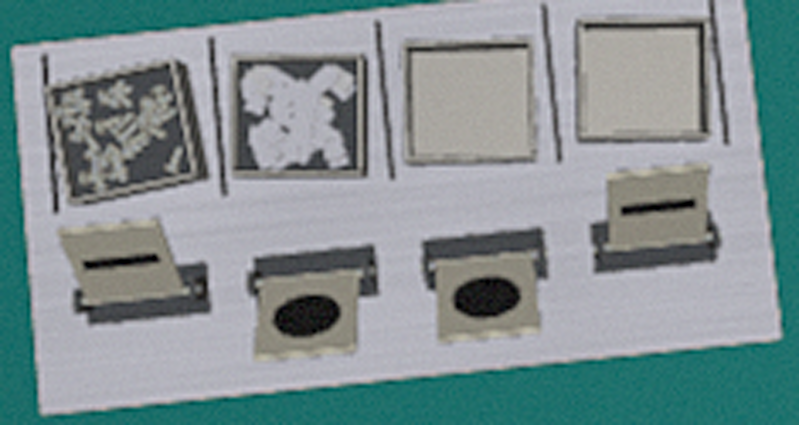

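```bash
cat > h.py <<'E'
from bench import *
import numpy as np, cv2
from scipy.spatial.transform import Rotation as R
def px2w(n,uv,z):
    c=calibration(n); f=240/np.tan(np.radians(c["vfov"]/2)); M=R.from_rotvec(c["rvec"]).as_matrix()
    d=M.T@np.array([(uv[0]-c["cx"])/f,(uv[1]-c["cy"])/f,1]); o=-M.T@c["tvec"]
    return o+d*(z-o[2])/d[2]
E
python3 - <<'E'
from h import *
P=lambda u,v,z: px2w("top",(160+u/3.4,225+v/3.4),z)
E={}
for k,(a,b) in {1:((60,232),(158,220)),2:((257,358),(355,350)),3:((440,340),(540,330)),4:((610,172),(708,166))}.items():
    p,q=P(*a,.103),P(*b,.103); E[k]=(p+q)/2; print(k,p.round(4),q.round(4),((p+q)/2).round(4),np.linalg.norm(p-q))
print("bins",P(125,130,.055),P(300,115,.055),P(470,100,.055),P(643,80,.055))
d=E[1]-E[4]; print(np.degrees(np.arctan2(*-d[:2])),np.linalg.norm(d))
for c in((12,45),(745,-5),(780,338),(42,413)): print(P(*c,.011).round(3))
s=get_state(); Rm=R.from_rotvec(s["tool_rot"]); print(Rm.as_matrix().round(3), s["position"])
E
```

```text
1 [0.5346 0.2022 0.103 ] [0.5406 0.1491 0.103 ] [0.5376 0.1757 0.103 ] 0.05342813637205831
2 [0.4659 0.0953 0.103 ] [0.4697 0.0425 0.103 ] [0.4678 0.0689 0.103 ] 0.05293514890261853
3 [ 0.4746 -0.0034  0.103 ] [ 0.4794 -0.0573  0.103 ] [ 0.477  -0.0303  0.103 ] 0.054153746566379925
4 [ 0.5641 -0.0962  0.103 ] [ 0.5669 -0.1495  0.103 ] [ 0.5655 -0.1229  0.103 ] 0.05331725869415874
bins [0.59221411 0.17776165 0.055     ] [0.59980008 0.07781105 0.055     ] [ 0.60742055 -0.01936202  0.055     ] [ 0.61789732 -0.11837459  0.055     ]
174.65502109805905 0.29983805731930924
[0.646 0.255 0.011]
[ 0.672 -0.183  0.011]
[ 0.468 -0.2    0.011]
[0.429 0.235 0.011]
[[ 0.9    0.437 -0.001]
 [ 0.437 -0.9    0.002]
 [-0.    -0.002 -1.   ]] [ 0.28351787 -0.58437903  0.23857186]
```

send_rows(xyz=[[19,-21,0],[39,-42,0],[58,-64,0],[78,-85,0],[97,-106,0],[117,-127,0],[136,-148,0],[156,-170,0],[175,-191,0],[195,-212,0]], dr=[[0,0,0],[0,0,0],[0,0,0],[0,0,0],[0,0,0],[0,0,0],[0,0,0],[0,0,0],[0,0,0],[0,0,0]], jaw=0)

```text
time: 0.93
position: [0.3665, -0.3075, 0.2392]
tool_rot: [-3.062, -0.703, 0.001]
ft_force: [0.5, -1.2, 0.1]
grip_width: 0.325
grip_force: 0.0
```

send_rows(xyz=[[22,-24,0],[44,-47,0],[65,-71,0],[87,-94,0],[109,-118,0],[131,-142,0],[153,-165,0],[174,-189,0],[195,-212,0],[195,-212,0]], dr=[[0,0,0.04],[0,0,0.08],[0,0,0.12],[0,0,0.16],[0,0,0.2],[0,0,0.24],[0,0,0.28],[0,0,0.32],[0,0,0.358],[0,0,0.358]])

```text
time: 1.77
position: [0.4506, -0.026, 0.2397]
tool_rot: [-3.135, -0.16, -0.002]
ft_force: [-0.2, 1.5, 0.7]
grip_width: 0.008
grip_force: 0.0
```

send_rows(xyz=[[-1,1,16],[-2,3,32],[-2,5,48],[-2,5,64],[-2,5,80],[-2,5,96],[-2,5,112],[-2,5,128],[-2,5,143],[-2,5,143]], dr=[[0,0,0],[0,0,0],[0,0,0],[0,0,0],[0,0,0],[0,0,0],[0,0,0],[0,0,0],[0,0,0],[0,0,0]])

```text
time: 2.6
position: [0.4453, -0.0382, 0.0936]
tool_rot: [-3.137, -0.148, 0.009]
ft_force: [-0.9, -0.6, -0.2]
grip_width: 0.005
grip_force: 0.0
```

```bash
python3 - <<'E'
from h import *
s=get_state(); print(s["position"],s["tool_rot"],s["ft_force"])
a=get_image("top")[225:350,160:395,::-1]; b=get_image("scene")[180:380,220:470,::-1]
a=cv2.resize(a,(500,266)); b=cv2.resize(b,(500,400)) 
cv2.imwrite("pics/2.png",np.vstack([a[:200],b]))
E
```

```text
[ 0.44532488 -0.03819426  0.09364243] [-3.13650948 -0.14763158  0.00905962] [-0.87460409 -0.55297131 -0.15621758]
```

View pics/2.png

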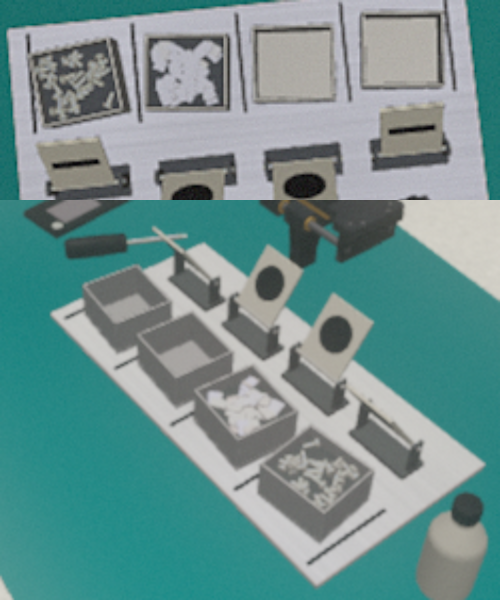

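```bash
python3 - <<'E'
from h import *
s=get_state(); Rm=R.from_rotvec(s["tool_rot"])
for n in("top","scene"):
    c=calibration(n); f=240/np.tan(np.radians(c["vfov"]/2)); K=np.array([[f,0,c["cx"]],[0,f,c["cy"]],[0,0,1]])
    print(n,cv2.projectPoints(np.array([s["position"]+Rm.apply([0,0,.017]),s["position"]+Rm.apply([0,0,-.053])]),c["rvec"],c["tvec"],K,None)[0].round(0).tolist())
a=get_image("top")[225:425,160:460,::-1]; b=get_image("scene")[150:300,300:500,::-1]
cv2.imwrite("pics/3.png",np.vstack([cv2.resize(a,(450,300)),cv2.resize(b,(450,300),interpolation=cv2.INTER_CUBIC)]))
E
```

```text
top [[[309.0, 339.0]], [[308.0, 342.0]]]
scene [[[370.0, 212.0]], [[372.0, 185.0]]]
```

View pics/3.png

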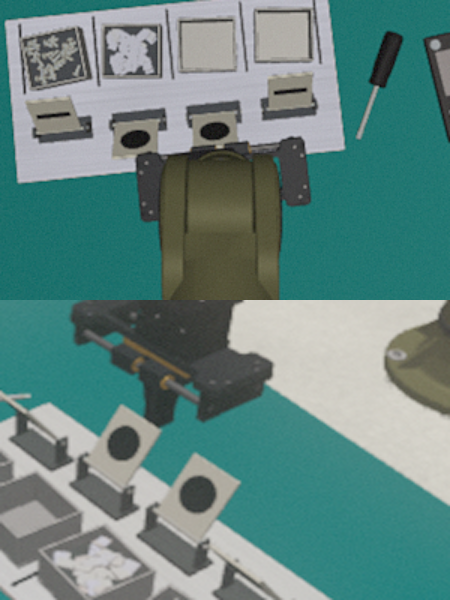

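send_rows(xyz=[[5,0,0],[10,0,0],[14,0,0],[18,0,0],[22,0,0],[26,0,0],[30,0,0],[34,0,0],[38,0,0],[42,0,0]], dr=[[0,0,0],[0,0,0],[0,0,0],[0,0,0],[0,0,0],[0,0,0],[0,0,0],[0,0,0],[0,0,0],[0,0,0]])

```text
time: 3.63
position: [0.4902, -0.0343, 0.0965]
tool_rot: [-3.138, -0.147, 0.0]
ft_force: [-0.0, -0.7, 0.3]
grip_width: 0.005
grip_force: 0.0
```

send_rows(xyz=[[4,0,0],[8,0,0],[12,0,0],[16,0,0],[20,0,0],[24,0,0],[28,0,0],[32,0,0],[35,0,0],[35,0,0]], dr=[[0,0,0],[0,0,0],[0,0,0],[0,0,0],[0,0,0],[0,0,0],[0,0,0],[0,0,0],[0,0,0],[0,0,0]])

```text
time: 4.47
position: [0.5253, -0.0309, 0.0965]
tool_rot: [-3.138, -0.148, -0.001]
ft_force: [0.9, 0.1, 0.2]
grip_width: 0.003
grip_force: 0.0
```

```bash
python3 - <<'E'
from h import *
s=get_state(); print(s["time"],s["position"],s["tool_rot"],s["ft_force"])
a=get_image("top")[225:425,160:460,::-1]; b=get_image("scene")[170:320,270:470,::-1]
cv2.imwrite("pics/4.png",np.vstack([cv2.resize(a,(450,300)),cv2.resize(b,(450,300),interpolation=cv2.INTER_CUBIC)]))
E
```

```text
4.4667 [ 0.52530574 -0.03090474  0.09654943] [-3.13787968e+00 -1.47533487e-01 -6.74514771e-04] [0.91064376 0.08880885 0.24347925]
```

View pics/4.png

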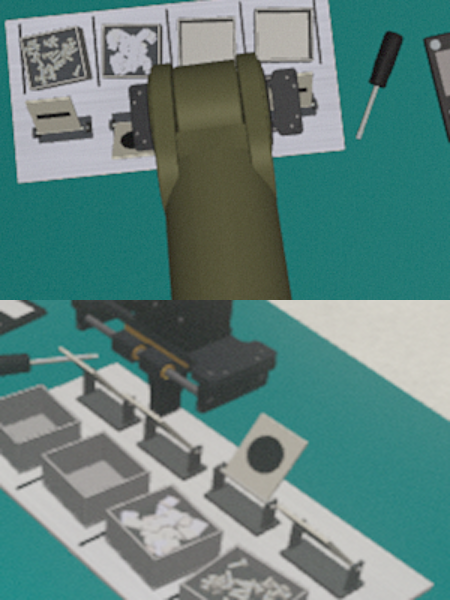

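send_rows(xyz=[[0,0,-20],[0,0,-40],[0,0,-60],[0,0,-80],[0,0,-100],[10,-30,-100],[20,-60,-100],[30,-90,-100],[40,-120,-100],[46,-140,-100]], dr=[[0,0,0],[0,0,0],[0,0,0],[0,0,0],[0,0,0],[0,0,0],[0,0,0],[0,0,0],[0,0,0],[0,0,0]])

```text
time: 5.4
position: [0.5572, 0.1162, 0.1968]
tool_rot: [-3.137, -0.151, -0.001]
ft_force: [0.2, 0.4, -0.7]
grip_width: 0.003
grip_force: 0.0
```

send_rows(xyz=[[4,-16,0],[8,-32,0],[12,-48,0],[14,-58,0],[14,-64,0],[14,-64,0],[14,-64,0],[14,-64,0],[14,-64,0],[14,-64,0]], dr=[[0,0,0],[0,0,0],[0,0,0],[0,0,0],[0,0,0],[0,0,0],[0,0,0],[0,0,0],[0,0,0],[0,0,0]])

```text
time: 6.23
position: [0.5655, 0.1766, 0.1965]
tool_rot: [3.138, 0.145, 0.0]
ft_force: [0.3, 0.1, 0.9]
grip_width: 0.006
grip_force: 0.0
```

send_rows(xyz=[[0,0,12],[0,0,24],[0,0,36],[0,0,48],[0,0,60],[0,0,72],[0,0,84],[0,0,92],[0,0,97],[0,0,97]], dr=[[0,0,0],[0,0,0],[0,0,0],[0,0,0],[0,0,0],[0,0,0],[0,0,0],[0,0,0],[0,0,0],[0,0,0]])

```text
time: 7.07
position: [0.5646, 0.1775, 0.0981]
tool_rot: [3.138, 0.147, -0.003]
ft_force: [-0.0, 0.3, 0.0]
grip_width: 0.006
grip_force: 0.0
```

send_rows(xyz=[[-4,0,0],[-8,0,0],[-12,0,0],[-16,0,0],[-20,0,0],[-24,0,0],[-28,0,0],[-32,0,0],[-36,0,0],[-40,0,0]], dr=[[0,0,0],[0,0,0],[0,0,0],[0,0,0],[0,0,0],[0,0,0],[0,0,0],[0,0,0],[0,0,0],[0,0,0]])

```text
time: 7.9
position: [0.525, 0.1739, 0.0995]
tool_rot: [3.138, 0.147, -0.0]
ft_force: [-0.5, -0.1, 0.3]
grip_width: 0.003
grip_force: 0.0
```

send_rows(xyz=[[-4,0,0],[-8,0,0],[-12,0,0],[-16,0,0],[-20,0,0],[-24,0,0],[-28,0,0],[-32,0,0],[-34,0,0],[-34,0,0]], dr=[[0,0,0],[0,0,0],[0,0,0],[0,0,0],[0,0,0],[0,0,0],[0,0,0],[0,0,0],[0,0,0],[0,0,0]])

```text
time: 8.73
position: [0.4911, 0.1707, 0.0995]
tool_rot: [3.138, 0.148, -0.0]
ft_force: [0.4, 0.5, 0.7]
grip_width: 0.002
grip_force: 0.0
```

send_rows(xyz=[[0,0,0],[0,0,0],[0,0,0],[0,0,-15],[0,0,-35],[0,0,-55],[0,0,-75],[0,0,-95],[0,0,-115],[0,0,-120]], dr=[[0,0,0],[0,0,0],[0,0,0],[0,0,0],[0,0,0],[0,0,0],[0,0,0],[0,0,0],[0,0,0],[0,0,0]])

```text
time: 9.57
position: [0.4933, 0.1716, 0.2227]
tool_rot: [-3.137, -0.147, -0.008]
ft_force: [-0.3, 0.1, 0.4]
grip_width: 0.006
grip_force: 0.0
```

send_rows(xyz=[[0,20,0],[0,50,0],[0,80,0],[0,110,0],[0,140,0],[0,170,0],[0,200,0],[0,230,0],[0,260,0],[0,280,0]], dr=[[0,0,0],[0,0,0],[0,0,0],[0,0,0],[0,0,0],[0,0,0],[0,0,0],[0,0,0],[0,0,0],[0,0,0]])

```text
time: 10.4
position: [0.5173, -0.1117, 0.2185]
tool_rot: [3.137, 0.142, -0.002]
ft_force: [-0.2, -0.6, -0.2]
grip_width: 0.006
grip_force: 0.0
```

```bash
python3 - <<'E'
from h import *
s=get_state(); print(s["time"],s["position"],s["ft_force"])
a=get_image("top")[225:425,160:460,::-1]; b=get_image("scene")[170:320,250:450,::-1]
cv2.imwrite("pics/5.png",np.vstack([cv2.resize(a,(450,300)),cv2.resize(b,(400,300),interpolation=cv2.INTER_CUBIC)[:, :] if 0 else cv2.resize(b,(450,300),interpolation=cv2.INTER_CUBIC)]))
E
```

```text
10.4 [ 0.5173333  -0.11172846  0.21851855] [-0.21238552 -0.56682532 -0.24099238]
```

View pics/5.png

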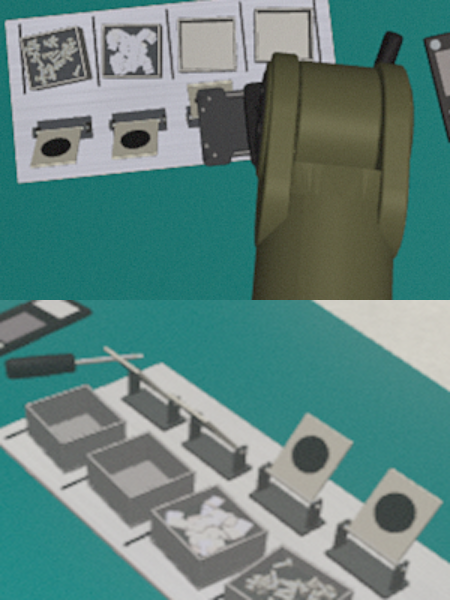

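The picture shows tags 1 and 2, in front of the full bins, disc up at (57,147) and (135,140). Tags 3 and 4, in front of the empty bins, lean towards their bins. The bins have not moved, so I am handing the job in.

```bash
python3 -c "
from bench import *
print(close_job())"
```

```text
the job is handed in; nothing more can be done
None
```

The job is handed in, with no verdict returned: I flipped two wrong tags, so both full bins now show the disc and both empty bins' tags lean in bar-up; the bins looked unmoved in the last picture, and it took about 10.5 of the 42 s.

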